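# Lock the ring post into the engraver's bench rail

### The arm

A 6-joint arm with a two-finger parallel gripper is mounted at the origin on the work surface. World frame = base frame: x ahead of the robot, y to its left, z up, the work surface at z = 0. Lengths are in mm, angles in degrees, forces in N, time in s.
With the tool pointing down it reaches from about 300 to 850 mm from the base axis. Payload 4.2 kg.
Tool frame: the origin (TCP) lies at the very end of the fingers, on their centre line; the grasp point (between the pads) lies 19 mm behind it; z points along the fingers, y is the direction in which the jaws open and shut (so a half turn about z gives the same grasp; the last joint's range is limited). The gripper opens to 91 mm and grips with 3 to 60 N. Pads are 32 mm wide; open, the fingers measure 118 mm over their backs; the gripper's body (76 mm by 178 mm) begins 60 mm behind the grasp point.
Start: joints at [70.588, 18.312, 89.639, -0, 72.044, -1.146], TCP at [180.223, 546.043, 213.976] pointing down, gripper open.
Joint ranges: [-177.97, 177.97], [-48.28, 115.42], [12.27, 149.76], [-77.06, 257.06], [2.81, 150.46], [-146.56, 146.56]. Speed limits (degrees/s): [147.25, 147.25, 180, 180, 180, 180].

### API

Orientations are given as [roll, pitch, yaw] about the fixed x, y, z axes, in that order (R = Rz(yaw) Ry(pitch) Rx(roll)).
In Python, from workcell import * gives the robot as it stands. The module is installed in compiled form; this text tells all that it offers.
- The arm moves only by the tool servo_tool, never from a script. Its argument "plan" is a list that holds one entry, the list of rows, each a list of 7 numbers: the shift along the tool's x, y, z in mm, then the turn, a rotation vector about the tool's x, y, z in rad, then the opening, from 0 (shut) to 1 (fully open). A call has 1 to 20 rows; each row is the pose to reach, as a shift and turn from the pose commanded when the call began, along the tool's axes at that moment; what a row does not reach only later rows make up. A row lasts 1/10 s, in which the tool goes at most 50 mm and 8.59 degrees, less where a joint would pass 70% of its speed; a pose out of reach is approached as far as the arm can. A call with a gripper value outside its range is refused whole. The fingers move at their own pace and stop on an object; "squeeze" is the grip in N (left out, the last holds). Time passes only in rows, so rows that repeat a pose let the fingers close. It gives the time, the measured TCP pose, the force and the opening at its end, in the units of the state.
- state(): the state, without advancing time (a new reading comes with each control period).
- grab_frame(name): name is "scene" or "top"; returns a dict with "color" (480x640x3 uint8, red, green, blue), "range_z" (480x640 float32, mm along the optical axis (not along the pixel's ray), 0 where there is no reading), "fx", "fy", "cx", "cy" (pixels), "rvec" (rotation vector, rad) and "tvec" (3), from world to camera coordinates, as OpenCV has them. Camera axes: x right, y down, z forward; pixel columns grow to the right and rows downward; lengths in mm; the calibration is good to about 2 mm. A picture is of the moment at which its call begins.
- job_done(): hands the job in, once; it reports no verdict.
The state is a dict: "time_s": time; "qpos": joint angles; "qvel": joint speeds; "effort": joint torques, N m; "ee_pos": TCP position; "ee_rot": TCP orientation; "force": force on the tool from outside, world axes, zero at the start; "torque": the same for the moment, N m; "gripper_width": finger opening in mm.
Only numpy, scipy, OpenCV 4.12 (cv2) and the standard library are available. Lean on these libraries where they do the work, as an engineer would, in place of code of your own. Each camera call takes 0.05 s, during which the arm holds its last target.

### The job

Fit the ring post (the wooden grip with the brass cone and the silver ring on top) to the aluminium bench rail: lower its T-foot lengthwise into the slot at the green stripes until the round flange sits flat on the rail, then twist it a quarter turn so that the foot locks under the lips, and let go. Leave the similar post with the red pad where it stands.

Things in the scene. Friction and masses are not known exactly. Their poses are not given: they have to be found in the camera images.
- ring_post: Loose post to fit, stands on its T-foot. Origin: centre of foot underside; x along foot, z up. Brass foot 50 (x) x 26 (y) x 8 mm; steel neck 16 mm dia. to 20 mm up; steel flange 52 mm dia., 20-25 mm up; wooden grip bar 46 (x) x 18 (y), 25-65 mm up (grasp it across y about 50 mm up); brass cone 18 mm wide with silver ring 23 mm wide, to 93 mm. 0.2-0.3 kg
- pad_post: A bystander: the same foot, neck, flange and wooden grip bar, but with a round red pad (42 mm wide) on top, 84 mm high in all. Stands loose on the bench. Origin and axes as for the ring post.
- rail: Fixed aluminium T-slot rail, 82 (x) x 272 (y) x 30 mm high. Origin: centre of underside; y along slot, x across, z up. Slot 36 mm wide, lips 7 mm thick; channel below 68 mm wide, floor 6 mm up, ends closed. The foot enters only along the slot (within 12 deg). With the flange on the lips the post's origin is 10 mm up and the foot, 5 mm below the lips, turns freely either way, no stops
- mark: The place along the rail: a green stripe 12 mm wide across each lip, painted on the rail, at a random place along it. Origin: on the middle line of the slot between the stripes, level with the rail's top (30 mm above the bench); axes as the rail's
Not all that is in view belongs to the job. What is shaped like the ring_post but blue or purple is not meant.

How it is judged:
By the outcome, as a careful person would: the job done as asked, in the order asked, and still so for the second after the job is handed in, with the robot touching nothing.
It also fails if it takes over 40 s, if anything falls off the work surface, if the arm or the gripper's body presses on something with over 40 N, if the wrist force passes 120 N, or if a joint passes its speed limit or range.

## Working session

There is one attempt and no reset: what is moved stays moved. The work goes in short steps, Python scripts to look and compute and a tool call to move; the robot and the scene stay as the last step left them, time stands still between calls to the robot, and variables do not carry over. Pictures are saved under pics/ and viewed, and the job is handed in when it is done.

Besides the shell and the picture viewer there is one more tool, called after "Call:" as name([rows], argument=value, ...), one row to a line, values as JSON. servo_tool: Moves the arm, as the interface text tells. Its arguments: {"type":"object","properties":{"plan":{"type":"array"},"squeeze":{"type":"number"}},"required":["plan"]}

```bash
mkdir -p pics; cat > h.py <<'E'
from workcell import *
import numpy as np, cv2
def grab(n,save=None):
    f=grab_frame(n)
    if save: cv2.imwrite('pics/'+save,cv2.cvtColor(f['color'],cv2.COLOR_RGB2BGR))
    return f
def toworld(f,px,z=None):
    # px Nx2 ; plane at height z, or depth
    px=np.atleast_2d(np.array(px,float)); R=cv2.Rodrigues(np.array(f['rvec'],float))[0]; t=np.array(f['tvec'],float).reshape(3)
    d=np.c_[(px[:,0]-f['cx'])/f['fx'],(px[:,1]-f['cy'])/f['fy'],np.ones(len(px))]
    C=-R.T@t; D=d@R
    if z is None:
        s=f['range_z'][px[:,1].astype(int),px[:,0].astype(int)]
    else: s=(z-C[2])/D[:,2]
    return C+D*s[:,None]
E
python3 - <<'E'
from h import *
import pickle
for n in ('scene','top'):
    f=grab(n,n+'1.png'); pickle.dump(f,open(n+'1.pkl','wb'))
    R=cv2.Rodrigues(np.array(f['rvec'],float))[0]; print(n,-R.T@np.array(f['tvec']).reshape(3),f['fx'])
print(state())
E
```

```text
scene [852.79384879 500.47285218 496.00767734] 449.6306487093511
top [304.05364429 -49.37591026 931.19295294] 544.2035750240768
{'time_s': 0.1, 'qpos': array([ 7.05884877e+01,  1.83478040e+01,  8.96991395e+01,  8.49324252e-04,
        7.20427031e+01, -1.14560445e+00]), 'qvel': array([-0.10072896, -0.03268174, -0.01606268,  0.00922664, -0.01547414,
        0.09604859]), 'effort': array([-5.73677644e-04, -4.13326263e+01, -2.32508093e+01,  7.28580658e-02,
        4.21929534e-02, -4.65979315e-05]), 'ee_pos': array([180.0655012 , 545.61221903, 213.20796194]), 'ee_rot': array([-1.79910387e+02, -2.59970533e-03,  1.61733828e+02]), 'force': array([-0.33395854,  0.21205126, -0.08868422]), 'torque': array([-0.00080389,  0.03614461,  0.0009733 ]), 'gripper_width': 90.99076921653548}
```

View pics/scene1.png

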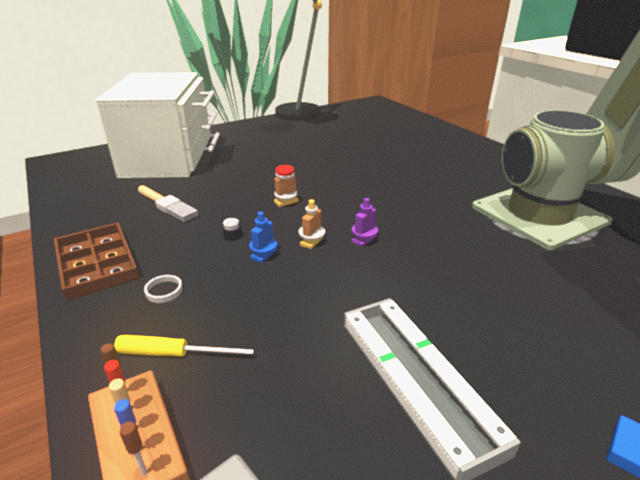

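View pics/top1.png

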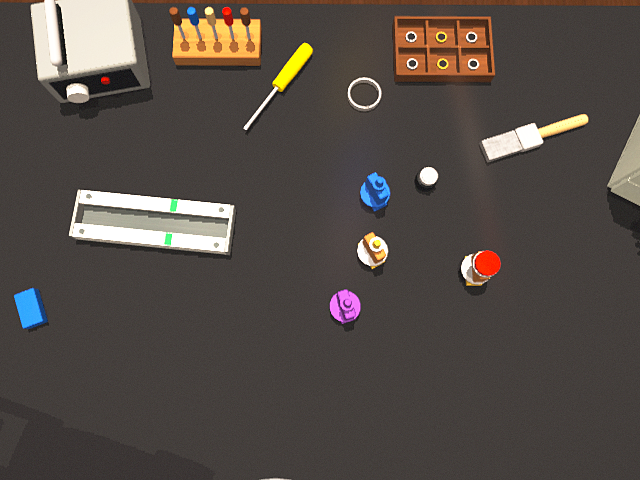

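The scene view shows the ring post at (312,224), look-alikes in blue (263,236) and purple (365,222), the red-pad post at (286,185), and the rail at (430,385). In the top view they are: ring post (374,250), blue (375,190), purple (345,306), red pad (483,266), and stripes at (174,205) and (168,239). I choose the wooden one with the brass cone, at (374,250), and check it in a crop.

```bash
python3 - <<'E'
from h import *
import pickle
S=pickle.load(open('scene1.pkl','rb'));T=pickle.load(open('top1.pkl','rb'))
a=cv2.resize(T['color'][205:295,325:425],None,fx=4,fy=4,interpolation=cv2.INTER_CUBIC)
b=cv2.resize(S['color'][190:260,270:370],None,fx=4,fy=4,interpolation=cv2.INTER_CUBIC)
b=cv2.copyMakeBorder(b,0,a.shape[0]-b.shape[0],0,0,cv2.BORDER_CONSTANT)
cv2.imwrite('pics/crop1.png',cv2.cvtColor(np.hstack([a,b]),cv2.COLOR_RGB2BGR))
# stripes
for n,f in (('top',T),('scene',S)):
    hsv=cv2.cvtColor(f['color'],cv2.COLOR_RGB2HSV)
    m=cv2.inRange(hsv,(50,120,70),(80,255,255))
    if n=='scene': m[:300]=0
    k,l,s,c=cv2.connectedComponentsWithStats(m)
    cs=[c[i] for i in range(1,k) if s[i,4]>15]
    for i in range(1,k):
        if s[i,4]>15: print(n,s[i],c[i],toworld(f,c[i],30)[0],toworld(f,c[i])[0])
# rail mask top
f=T
hsv=cv2.cvtColor(f['color'],cv2.COLOR_RGB2HSV)
m=cv2.inRange(hsv,(0,0,130),(180,60,255)); m[:180]=0;m[265:]=0;m[:,:60]=0;m[:,250:]=0
k,l,s,c=cv2.connectedComponentsWithStats(m)
for i in range(1,k):
    if s[i,4]>100:
        p=np.argwhere(l==i)[:,::-1].astype(np.float32); r=cv2.minAreaRect(p); print(s[i],r,toworld(f,cv2.boxPoints(r),30).round(1).tolist())
# top heights around ring post
P=np.array([(u,v) for v in range(225,275) for u in range(350,400)]); W=toworld(T,P)
for lo,hi in ((15,35),(45,62),(62,70),(70,100)):
    q=W[(W[:,2]>lo)&(W[:,2]<hi)]; print(lo,hi,len(q),q.mean(0) if len(q) else 0)
E
```

```text
top [170 199   7  12  62] [173.14516129 205.16129032] [561.57661013 182.29417779  30.        ] [561.26960491 182.017993    31.07435444]
top [165 234   7  11  63] [167.98412698 238.85714286] [502.25715886 187.64946303  30.        ] [502.45631318 187.88762544  29.09448392]
scene [417 339  14   9  64] [423.4375  343.15625] [500.17299597 186.4571925   30.        ] [498.79445506 185.22957527  28.17818304]
scene [380 353  15   8  67] [386.91044776 356.68656716] [559.49692695 180.61066202  30.        ] [558.46058515 179.4804539   28.3533982 ]
[  69  189  165   66 6767] ((151.09542846679688, 221.08132934570312), (161.2618408203125, 50.21025466918945), 5.931527137756348) [[503.5, 356.6, 30.0], [592.0, 356.3, 30.0], [563.3, 78.0, 30.0], [475.9, 83.8, 30.0]]
15 35 312 [ 477.72394905 -152.18704472   26.74737568]
45 62 64 [ 478.44694418 -152.72637413   53.59045263]
62 70 170 [ 482.08422399 -157.78661564   65.9082323 ]
70 100 164 [ 482.82513067 -157.60752011   82.2964076 ]
```

View pics/crop1.png

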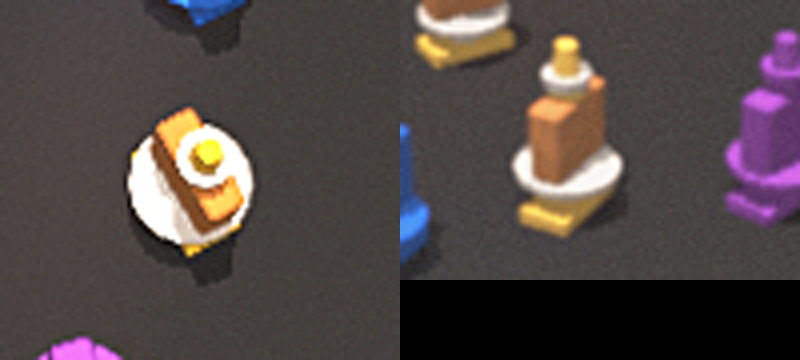

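The crop confirms the wooden grip, brass cone and silver ring. Next I measure its axis and yaw.

```bash
python3 - <<'E'
from h import *
import pickle
S=pickle.load(open('scene1.pkl','rb'));T=pickle.load(open('top1.pkl','rb'))
def yaw(d): return np.degrees(np.arctan2(d[1],d[0]))%180
# flange ellipse top: white mask
for n,f,(u0,u1,v0,v1) in (('top',T,(350,400,225,275)),('scene',S,(292,335,195,252))):
    hsv=cv2.cvtColor(f['color'],cv2.COLOR_RGB2HSV); M=np.zeros(hsv.shape[:2],np.uint8); M[v0:v1,u0:u1]=1
    w=cv2.inRange(hsv,(0,0,140),(180,70,255))*M
    p=np.argwhere(w>0)[:,::-1]
    h=cv2.convexHull(p.astype(np.int32))[:,0]
    W=toworld(f,h if n=='top' else h[h[:,1]>230],25)
    # circle fit
    A=np.c_[2*W[:,:2],np.ones(len(W))]; x=np.linalg.lstsq(A,(W[:,:2]**2).sum(1),rcond=None)[0]
    print(n,'flange c',x[:2],'r',np.sqrt(x[2]+x[0]**2+x[1]**2))
    o=cv2.inRange(hsv,(5,100,60),(17,255,255))*M
    P=np.argwhere(o>0)[:,::-1]; W=toworld(f,P)
    print(n,len(P),'orange z',np.percentile(W[:,2],[5,25,50,75,95]).round(1))
    t=P[(W[:,2]>59)&(W[:,2]<75)]; Q=toworld(f,t,65)[:,:2].astype(np.float32)
    if len(Q)>8:
        r=cv2.minAreaRect(Q); b=cv2.boxPoints(r); print(' top face',len(Q),r[0],r[1],yaw(b[1]-b[0]),yaw(b[2]-b[1]))
    # horizontal centroid of side-cloud
E
python3 - <<'E'
import sys; sys.path.insert(0,'.')
import os; os.chdir('.')
from h import *
import pickle
T=pickle.load(open('top1.pkl','rb'));S=pickle.load(open('scene1.pkl','rb'))
a=cv2.resize(T['color'][230:270,354:394],None,fx=10,fy=10,interpolation=cv2.INTER_NEAREST)
b=cv2.resize(S['color'][212:252,292:332] if 0 else S['color'][198:238,292:332],None,fx=10,fy=10,interpolation=cv2.INTER_NEAREST)
cv2.imwrite('pics/crop2.png',cv2.cvtColor(np.hstack([a,b]),cv2.COLOR_RGB2BGR))
E
```

```text
top flange c [ 485.17164705 -158.73751301] r 26.032208500343156
top 201 orange z [ 2.3 44.5 58.6 65.6 74.8]
 top face 90 (483.38470458984375, -157.5049591064453) (46.1422119140625, 18.874359130859375) 118.9548 28.954844
scene flange c [ 486.79460951 -154.66216517] r 26.0643875176685
scene 384 orange z [-0.5 35.9 48.2 59.3 64.7]
 top face 98 (487.1859436035156, -153.4431915283203) (50.31372833251953, 20.70397186279297) 123.18103 33.180992
```

View pics/crop2.png

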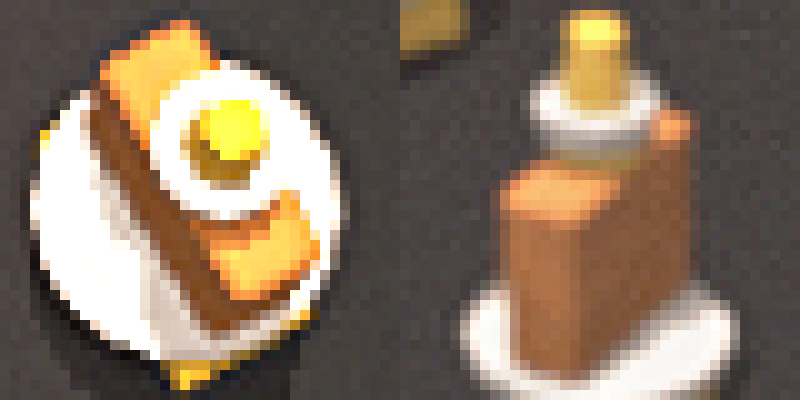

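Call:
servo_tool([
  [[-510, -571.5, 64, 0, 0, 2.299, 1], [-510, -571.5, 64, 0, 0, 2.299, 1], [-510, -571.5, 64, 0, 0, 2.299, 1], [-510, -571.5, 64, 0, 0, 2.299, 1], [-510, -571.5, 64, 0, 0, 2.299, 1], [-510, -571.5, 64, 0, 0, 2.299, 1], [-510, -571.5, 64, 0, 0, 2.299, 1], [-510, -571.5, 64, 0, 0, 2.299, 1], [-510, -571.5, 64, 0, 0, 2.299, 1], [-510, -571.5, 64, 0, 0, 2.299, 1], [-510, -571.5, 64, 0, 0, 2.299, 1], [-510, -571.5, 64, 0, 0, 2.299, 1], [-510, -571.5, 64, 0, 0, 2.299, 1], [-510, -571.5, 64, 0, 0, 2.299, 1], [-510, -571.5, 64, 0, 0, 2.299, 1], [-510, -571.5, 64, 0, 0, 2.299, 1], [-510, -571.5, 64, 0, 0, 2.299, 1], [-510, -571.5, 64, 0, 0, 2.299, 1], [-510, -571.5, 64, 0, 0, 2.299, 1]],
], squeeze=30)

```text
time_s: 2.0
ee_pos: [484.6, -155.0, 149.9]
ee_rot: [-179.9, 0.0, 30.1]
force: [0.1, 0.5, 0.4]
gripper_width: 91.1
```

Call:
servo_tool([
  [[0, 0, 35, 0, 0, 0, 1], [0, 0, 70, 0, 0, 0, 1], [0, 0, 95, 0, 0, 0, 1], [0, 0, 110, 0, 0, 0, 1], [0, 0, 118, 0, 0, 0, 1], [0, 0, 118, 0, 0, 0, 1]],
])

```text
time_s: 2.6
ee_pos: [484.8, -155.2, 31.6]
ee_rot: [-179.9, 0.1, 30.1]
force: [0.3, -0.2, -0.2]
gripper_width: 91.2
```

```bash
python3 - <<'E'
from h import *
f=grab('scene'); g=grab('top')
a=cv2.resize(f['color'][140:280,220:420],None,fx=2,fy=2);b=cv2.resize(g['color'][180:320,280:480],None,fx=2,fy=2)
cv2.imwrite('pics/pre.png',cv2.cvtColor(np.hstack([a,b]),cv2.COLOR_RGB2BGR))
s=state();print(s['ee_pos'],s['force'])
E
```

```text
[ 485.96616867 -156.08414078   32.78556511] [ 0.32767066 -0.36476973  1.22042686]
```

View pics/pre.png

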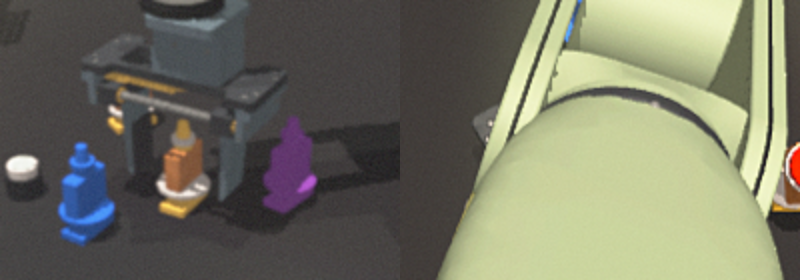

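The scene crop shows the ring post at crop (185,175), between the fingers and clear of blue (85,190) and purple (290,165). I close the gripper.

Call:
servo_tool([
  [[0, 0, 0, 0, 0, 0, 0.3], [0, 0, 0, 0, 0, 0, 0.15], [0, 0, 0, 0, 0, 0, 0], [0, 0, 0, 0, 0, 0, 0], [0, 0, 0, 0, 0, 0, 0], [0, 0, 0, 0, 0, 0, 0], [0, 0, 0, 0, 0, 0, 0], [0, 0, 0, 0, 0, 0, 0], [0, 0, 0, 0, 0, 0, 0]],
], squeeze=35)

```text
time_s: 3.6
ee_pos: [485.4, -156.5, 31.9]
ee_rot: [-180.0, -0.0, 30.0]
force: [-0.4, 0.3, 0.8]
gripper_width: 22.2
```

Call:
servo_tool([
  [[0, 0, 0, 0, 0, 0, 0], [0, 0, 0, 0, 0, 0, 0], [0, 0, 0, 0, 0, 0, 0], [0, 0, 0, 0, 0, 0, 0]],
])

```text
time_s: 4.0
ee_pos: [485.3, -156.5, 31.8]
ee_rot: [-180.0, 0.0, 30.0]
force: [-0.0, 0.8, -1.2]
gripper_width: 17.6
```

Call:
servo_tool([
  [[0, 0, -20, 0, 0, 0, 0], [0, 0, -50, 0, 0, 0, 0], [0, 0, -80, 0, 0, 0, 0], [0, 0, -100, 0, 0, 0, 0], [0, 0, -100, 0, 0, 0, 0]],
])

```text
time_s: 4.5
ee_pos: [487.1, -157.1, 134.4]
ee_rot: [179.7, -0.2, 30.0]
force: [0.3, -0.6, -1.8]
gripper_width: 18.3
```

```bash
python3 - <<'E'
from h import *
f=grab('scene')
a=cv2.resize(f['color'][60:280,200:440],None,fx=3,fy=2.7)
cv2.imwrite('pics/lift.png',cv2.cvtColor(a,cv2.COLOR_RGB2BGR))
s=state();print(s['ee_pos'],s['force'],s['torque'],s['gripper_width'])
E
```

```text
[ 485.80172286 -156.62526174  132.57227978] [-0.65911416 -0.16969866 -2.51212735] [-0.05410995  0.15978201 -0.01854792] 17.614341324816817
```

View pics/lift.png

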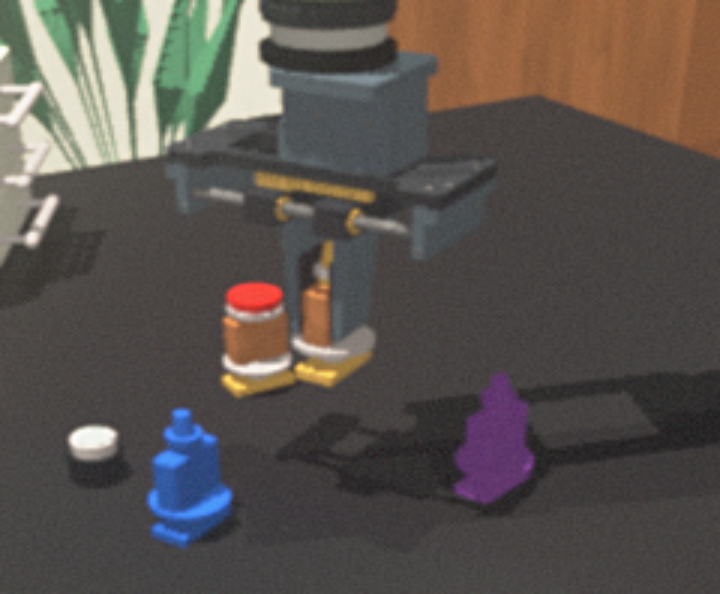

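Call:
servo_tool([
  [[0, 0, -20, 0, 0, 0, 0], [35, -45, -30, 0, 0, -0.12, 0], [70, -91, -30, 0, 0, -0.27, 0], [100, -130, -30, 0, 0, -0.42, 0], [128, -166, -30, 0, 0, -0.57, 0], [155, -201, -30, 0, 0, -0.7, 0], [180, -234, -30, 0, 0, -0.82, 0], [200, -260, -30, 0, 0, -0.92, 0], [209.7, -272.4, -30, 0, 0, -0.949, 0], [209.7, -272.4, -30, 0, 0, -0.949, 0], [209.7, -272.4, -30, 0, 0, -0.949, 0]],
])

```text
time_s: 5.65
ee_pos: [530.0, 183.2, 160.7]
ee_rot: [-179.9, 0.1, 84.3]
force: [-0.6, 1.1, -1.1]
gripper_width: 17.8
```

```bash
python3 - <<'E'
from h import *
import pickle
f=grab('scene'); g=grab('top'); pickle.dump((f,g),open('over.pkl','wb'))
a=cv2.resize(f['color'][190:480,290:530],None,fx=1.65,fy=1.65);b=cv2.resize(g['color'][130:280,60:260],None,fx=2,fy=2)
b=cv2.copyMakeBorder(b,0,a.shape[0]-b.shape[0],0,0,cv2.BORDER_CONSTANT)
cv2.imwrite('pics/over.png',cv2.cvtColor(np.hstack([a,b]),cv2.COLOR_RGB2BGR))
s=state();print(s['ee_pos'],s['ee_rot'],s['force'],s['gripper_width'])
E
```

```text
[530.27802536 182.68897096 161.3448899 ] [-1.79923393e+02  6.56223017e-02  8.42684888e+01] [ 0.75393278  0.41845232 -3.04512409] 17.70435758457395
```

View pics/over.png

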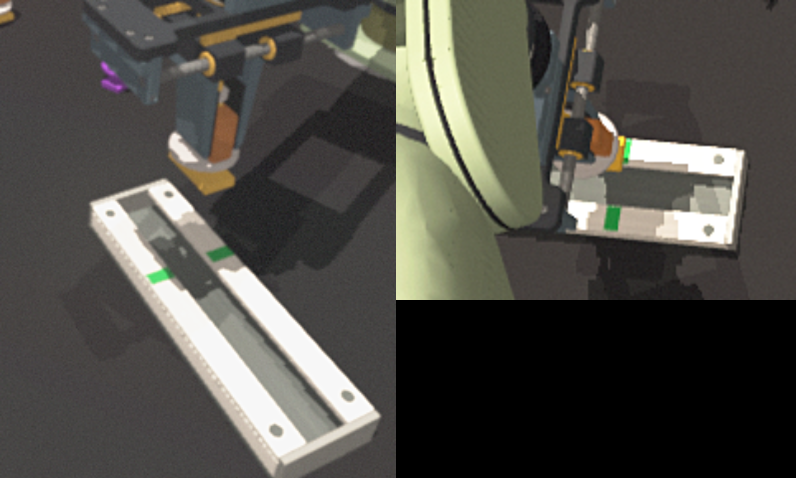

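```bash
python3 - <<'E'
from h import *
import pickle
from scipy.optimize import least_squares
f,g=pickle.load(open('over.pkl','rb'))
hsv=cv2.cvtColor(f['color'],cv2.COLOR_RGB2HSV)
M=np.zeros(hsv.shape[:2],np.uint8); M[260:300,385:445]=1
w=cv2.inRange(hsv,(0,0,95),(180,60,255))*M
k,l,s,c=cv2.connectedComponentsWithStats(w); i=1+np.argmax(s[1:,4]); print(s[i],c[i])
w=(l==i)
# lower outline per column, steel rim bottom z=150
pts=[(u,np.where(w[:,u])[0].max()+.5) for u in range(385,445) if w[:,u].any()]
y=cv2.inRange(hsv,(15,80,60),(35,255,255)); y[:270]=0;y[330:]=0;y[:,:385]=0;y[:,450:]=0
print([(u,round(v)) for u,v in pts])
for z in (150,):
    W=toworld(f,pts,z)[:,:2]
    r=least_squares(lambda x:np.hypot(*(W-x).T)-26,W.mean(0)+[-10,-10],loss='soft_l1'); print(z,r.x,np.abs(r.fun).round(1))
k,l,s,c=cv2.connectedComponentsWithStats(y)
for i in range(1,k):
    if s[i,4]>30:
        print('yellow',s[i])
        h=cv2.convexHull(np.argwhere(l==i)[:,::-1].astype(np.int32)); h=cv2.approxPolyDP(h,2,True)[:,0]; print([(tuple(map(int,p)),q.round(1)[:2].tolist()) for p,q in zip(h,toworld(f,h,130))])
b=cv2.resize(f['color'][255:315,380:450],None,fx=9,fy=9,interpolation=cv2.INTER_NEAREST)
cv2.imwrite('pics/foot.png',cv2.cvtColor(b,cv2.COLOR_RGB2BGR))
E
```

```text
[391 268  44  26 440] [408.40454545 283.75909091]
[(391, 278), (392, 282), (393, 282), (394, 284), (395, 286), (396, 286), (397, 288), (398, 288), (399, 288), (400, 290), (401, 290), (402, 290), (403, 290), (404, 292), (405, 292), (406, 292), (407, 292), (408, 292), (409, 292), (410, 294), (411, 294), (412, 294), (413, 294), (414, 294), (415, 294), (416, 294), (417, 294), (418, 294), (419, 294), (420, 294), (421, 294), (422, 294), (423, 292), (424, 292), (425, 292), (426, 292), (427, 292), (428, 292), (429, 292), (430, 290), (431, 290), (432, 288), (433, 288), (434, 286)]
150 [531.05297091 180.138976  ] [1.  0.5 0.8 0.7 0.  0.  0.2 0.6 0.3 0.2 0.6 0.2 0.6 0.4 0.2 0.8 0.4 0.1
 0.5 1.  0.6 0.3 0.1 0.1 0.2 0.3 0.3 0.2 0.2 0.  0.2 0.4 0.9 0.5 0.1 0.4
 0.9 0.1 0.7 0.2 0.1 0.2 0.1 0.2]
yellow [392 282  41  27 368]
[((432, 301), [519.6, 205.5]), ((414, 308), [547.0, 204.2]), ((392, 282), [538.7, 151.0]), ((428, 293), [513.5, 191.4])]
```

View pics/foot.png

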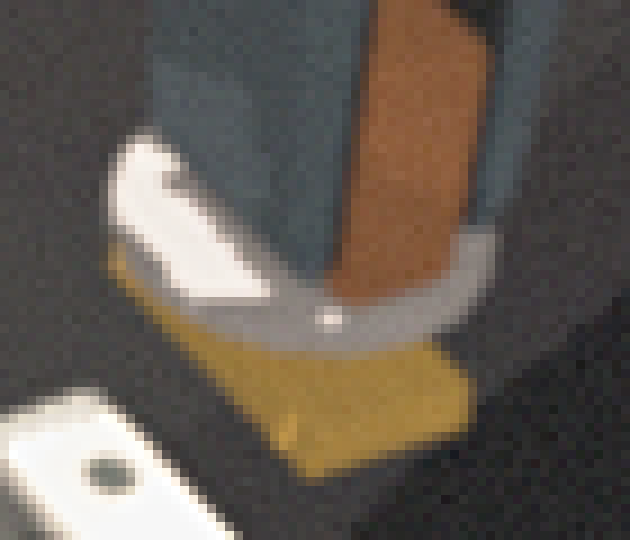

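Call:
servo_tool([
  [[3.3, -1.5, 20, 0, 0, 0, 0], [3.3, -1.5, 50, 0, 0, 0, 0], [3.3, -1.5, 75, 0, 0, 0, 0], [3.3, -1.5, 88, 0, 0, 0, 0], [3.3, -1.5, 94, 0, 0, 0, 0], [3.3, -1.5, 94, 0, 0, 0, 0]],
])

```text
time_s: 6.35
ee_pos: [529.7, 187.1, 67.9]
ee_rot: [-180.0, 0.0, 84.3]
force: [-1.0, 0.7, -1.8]
gripper_width: 18.0
```

```bash
python3 - <<'E'
from h import *
f=grab('scene')
b=cv2.resize(f['color'][275:395,340:480],None,fx=5,fy=5)
cv2.imwrite('pics/near.png',cv2.cvtColor(b,cv2.COLOR_RGB2BGR))
s=state();print(s['ee_pos'],s['ee_rot'],s['force'])
E
```

```text
[530.19618123 187.45134795  68.58219098] [ 1.79940086e+02 -2.81867471e-02  8.43417793e+01] [ 0.50721185 -0.46687327 -2.21394282]
```

View pics/near.png

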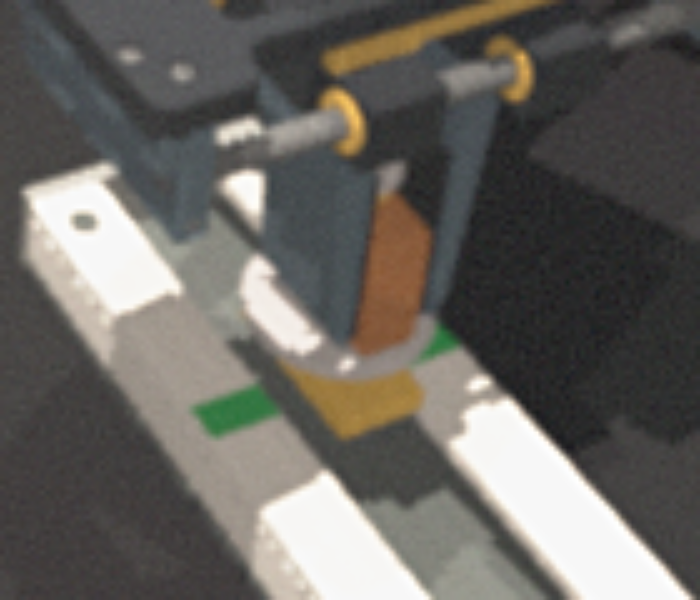

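The foot hangs 6 mm above the slot, lined up and centred between the lips. I lower it in.

Call:
servo_tool([
  [[0, 0, 6, 0, 0, 0, 0], [0, 0, 12, 0, 0, 0, 0], [0, 0, 18, 0, 0, 0, 0], [0, 0, 23, 0, 0, 0, 0], [0, 0, 25, 0, 0, 0, 0], [0, 0, 25, 0, 0, 0, 0]],
])

```text
time_s: 7.0
ee_pos: [529.3, 187.6, 42.5]
ee_rot: [-180.0, 0.0, 84.4]
force: [-0.3, 0.2, -2.2]
gripper_width: 18.2
```

Call:
servo_tool([
  [[0, 0, 0.5, 0, 0, 0, 0], [0, 0, 1, 0, 0, 0, 0], [0, 0, 1.5, 0, 0, 0, 0], [0, 0, 1.5, 0, 0, 0, 0]],
])

```text
time_s: 7.4
ee_pos: [529.8, 187.8, 41.8]
ee_rot: [180.0, -0.0, 84.4]
force: [-0.0, -0.1, -0.6]
gripper_width: 18.0
```

```bash
python3 - <<'E'
from h import *
f=grab('scene')
b=cv2.resize(f['color'][290:395,340:480],None,fx=5,fy=5)
cv2.imwrite('pics/seat.png',cv2.cvtColor(b,cv2.COLOR_RGB2BGR))
s=state();print(s['ee_pos'],s['ee_rot'],s['force'])
E
```

```text
[529.75173232 187.75324319  41.76395492] [ 1.79971682e+02 -1.73180342e-02  8.43843155e+01] [-0.97415025  0.40518281  0.0500683 ]
```

View pics/seat.png

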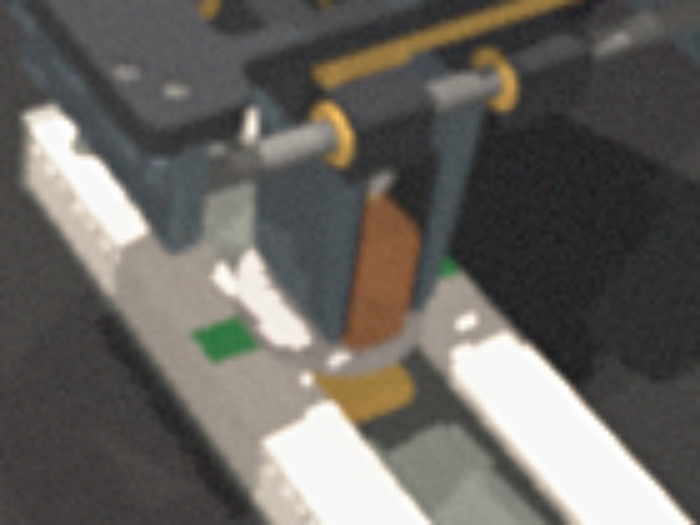

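Force z has gone from −2.2 to about 0, so the flange has just touched. I check the position along the rail against the mark.

```bash
python3 - <<'E'
from h import *
from scipy.optimize import least_squares
f=grab('scene')
hsv=cv2.cvtColor(f['color'],cv2.COLOR_RGB2HSV)
m=cv2.inRange(hsv,(50,100,50),(80,255,255)); m[:300]=0
k,l,s,c=cv2.connectedComponentsWithStats(m)
for i in range(1,k):
    if s[i,4]>8: print(s[i],c[i],toworld(f,c[i],30)[0].round(1))
b=cv2.resize(f['color'][330:375,375:435],None,fx=12,fy=12,interpolation=cv2.INTER_NEAREST)
cv2.imwrite('pics/seat2.png',cv2.cvtColor(b,cv2.COLOR_RGB2BGR))
E
```

```text
[428 341   4   4   9] [429.22222222 342.77777778] [492.7 190.   30. ]
[379 354  12   8  54] [384.5 357.5] [563.2 180.1  30. ]
```

View pics/seat2.png

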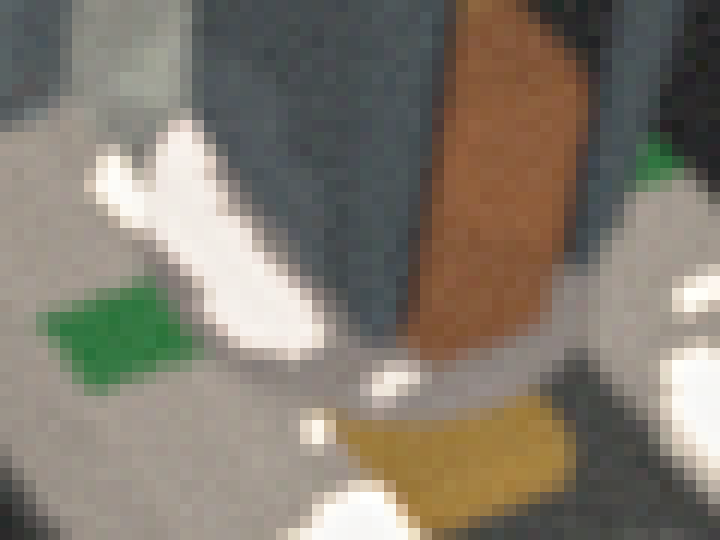

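```bash
python3 - <<'E'
from h import *
from scipy.optimize import least_squares
f=grab('scene')
c=np.array([(250,380),(300,400),(350,412),(400,420),(450,418),(500,405),(540,390)])
p=np.array([375,330])+c/12-.5
W=toworld(f,p,30)[:,:2]
r=least_squares(lambda x:np.hypot(*(W-x).T)-26,[530,185]); print(r.x,r.fun.round(1))
s=state(); print(s['ee_pos'],s['force'],s['torque'])
E
```

```text
[529.74215085 183.64780813] [ 0.4 -0.1 -0.4 -0.  -0.  -0.1  0.3]
[529.73710928 187.76304727  41.76541604] [-0.26915346  0.11892202 -0.09741239] [-0.06423003  0.17848901  0.00661998]
```

The post centre is at (529.7,183.6) against the mark at (529.8,183.5) in the same camera. I press lightly and check the force.

Call:
servo_tool([
  [[0, 0, 0.5, 0, 0, 0, 0], [0, 0, 1, 0, 0, 0, 0], [0, 0, 1, 0, 0, 0, 0]],
])

```text
time_s: 7.85
ee_pos: [529.8, 187.7, 41.7]
ee_rot: [180.0, -0.0, 84.4]
force: [-2.3, -0.5, 8.9]
gripper_width: 17.6
```

Call:
servo_tool([
  [[0, -0.3, -0.4, 0, 0, -0.131, 0], [-0.1, -0.65, -0.4, 0, 0, -0.262, 0], [-0.2, -0.95, -0.4, 0, 0, -0.393, 0], [-0.3, -1.25, -0.4, 0, 0, -0.524, 0], [-0.5, -1.5, -0.4, 0, 0, -0.655, 0], [-0.7, -1.75, -0.4, 0, 0, -0.785, 0], [-1, -2, -0.4, 0, 0, -0.916, 0], [-1.25, -2.2, -0.4, 0, 0, -1.047, 0], [-1.5, -2.3, -0.4, 0, 0, -1.178, 0], [-1.85, -2.4, -0.4, 0, 0, -1.309, 0], [-2.2, -2.5, -0.4, 0, 0, -1.44, 0], [-2.5, -2.5, -0.4, 0, 0, -1.571, 0], [-2.5, -2.5, -0.4, 0, 0, -1.571, 0], [-2.5, -2.5, -0.4, 0, 0, -1.571, 0]],
])

```text
time_s: 9.25
ee_pos: [527.9, 186.3, 41.8]
ee_rot: [179.9, 0.1, 174.2]
force: [-0.8, 2.5, 6.2]
gripper_width: 18.0
```

```bash
python3 - <<'E'
from h import *
f=grab('scene')
b=cv2.resize(f['color'][290:395,340:480],None,fx=5,fy=5)
cv2.imwrite('pics/twist.png',cv2.cvtColor(b,cv2.COLOR_RGB2BGR))
s=state();print(s['ee_pos'],s['ee_rot'],s['force'],s['torque'],s['qpos'])
E
```

```text
[527.92097526 186.25245198  41.80464483] [1.79887685e+02 1.40813230e-01 1.74201831e+02] [-0.22372502  2.78433722  6.01449696] [ 0.48845472  0.09915367 -0.04367168] [ 1.82288052e+01  2.62306744e+01  1.04980548e+02  6.03101030e-02
  4.86144502e+01 -6.60129669e+01]
```

View pics/twist.png

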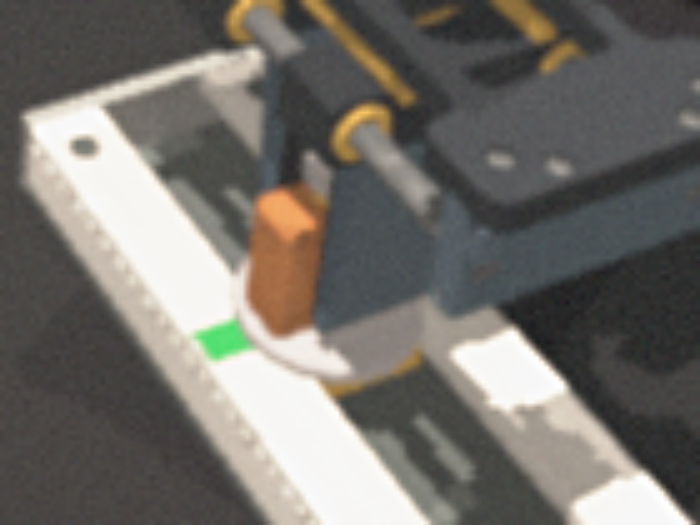

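The grip bar now lies across the rail. I ease off the press and open.

Call:
servo_tool([
  [[0, 0, -0.6, 0, 0, 0, 0], [0, 0, -0.6, 0, 0, 0, 0.3], [0, 0, -0.6, 0, 0, 0, 0.6], [0, 0, -0.6, 0, 0, 0, 0.8], [0, 0, -0.6, 0, 0, 0, 0.8], [0, 0, -0.6, 0, 0, 0, 0.8], [0, 0, -0.6, 0, 0, 0, 0.8]],
])

```text
time_s: 10.0
ee_pos: [526.8, 185.4, 41.4]
ee_rot: [-180.0, -0.0, 174.4]
force: [0.6, 0.5, -0.5]
gripper_width: 63.0
```

Call:
servo_tool([
  [[0, 0, -10, 0, 0, 0, 0.8], [0, 0, -40, 0, 0, 0, 0.8], [0, 0, -80, 0, 0, 0, 0.8], [0, 0, -125, 0, 0, 0, 0.8], [20, -45, -140, 0, 0, 0, 0.8], [40, -90, -140, 0, 0, 0, 0.8], [60, -135, -140, 0, 0, 0, 0.8], [80, -180, -140, 0, 0, 0, 0.8], [100, -220, -140, 0, 0, 0, 0.8], [100, -260, -140, 0, 0, 0, 0.8], [100, -260, -140, 0, 0, 0, 0.8]],
])

```text
time_s: 11.1
ee_pos: [401.1, -67.0, 182.5]
ee_rot: [-179.9, 0.1, 174.1]
force: [-0.7, 0.4, 0.7]
gripper_width: 73.4
```

```bash
python3 - <<'E'
from h import *
import pickle
f=grab('scene','fs.png'); g=grab('top','ft.png'); pickle.dump((f,g),open('fin.pkl','wb'))
a=cv2.resize(f['color'][285:390,340:460],None,fx=3.3,fy=3.3,interpolation=cv2.INTER_CUBIC);b=cv2.resize(g['color'][180:270,100:230],None,fx=3,fy=3,interpolation=cv2.INTER_CUBIC)
b=cv2.copyMakeBorder(b,0,a.shape[0]-b.shape[0],0,0,cv2.BORDER_CONSTANT)
cv2.imwrite('pics/fin.png',cv2.cvtColor(np.hstack([a,b]),cv2.COLOR_RGB2BGR))
s=state(); print(s['time_s'],s['ee_pos'],s['force'])
# top: stripes, flange, bar top
hsv=cv2.cvtColor(g['color'],cv2.COLOR_RGB2HSV)
o=cv2.inRange(hsv,(5,100,60),(17,255,255)); o[:180]=0;o[265:]=0;o[:,:60]=0;o[:,250:]=0
P=np.argwhere(o>0)[:,::-1]; W=toworld(g,P); print(len(P),np.percentile(W[:,2],[10,50,90]) if len(P) else '')
Q=P[W[:,2]>66]
if len(Q)>8: 
    r=cv2.minAreaRect(toworld(g,Q,75)[:,:2].astype(np.float32)); print('bar',r)
E
```

```text
11.2 [402.01938549 -64.0384457  182.15311756] [-0.14145062  0.24681248 -0.55461567]
256 [45.51571102 65.87987691 77.51937344]
bar ((530.0050659179688, 185.78753662109375), (21.497161865234375, 45.8313102722168), 86.42733001708984)
```

View pics/fin.png

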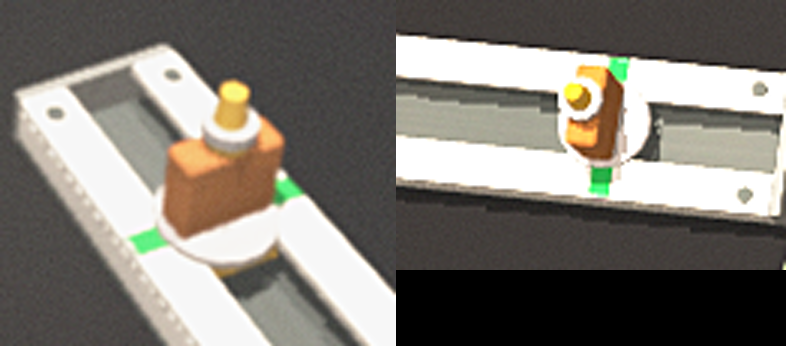

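```bash
python3 - <<'E'
from h import *
import pickle
f,g=pickle.load(open('fin.pkl','rb')); T=pickle.load(open('top1.pkl','rb'))
P=np.array([(u,v) for v in range(190,240) for u in range(150,190)]); W=toworld(g,P)
d=np.hypot(W[:,0]-530.5,W[:,1]-185.5)
q=W[(d>12)&(d<25)&(W[:,2]<45)&(W[:,2]>25)]; print('flange z',np.median(q[:,2]),len(q))
q=W[(W[:,2]>70)&(W[:,2]<80)&(d<24)]; A=np.c_[q[:,:2]-[530,185],np.ones(len(q))]; print('bar top',np.median(q[:,2]),'tilt',np.linalg.lstsq(A,q[:,2],rcond=None)[0])
l=W[(d>35)&(W[:,2]>20)&(W[:,2]<40)]; print('lip z',np.median(l[:,2]))
for n,F in (('before',T),('after',g)):
    h=cv2.cvtColor(F['color'],cv2.COLOR_RGB2HSV); m=cv2.inRange(h,(0,200,150),(4,255,255)); m[:240]=0;m[300:]=0
    print(n,cv2.moments(m)['m10']/cv2.moments(m)['m00'],cv2.moments(m)['m01']/cv2.moments(m)['m00'])
E
```

```text
flange z 36.684044336756074 273
bar top 75.9302222512348 tilt [3.52162237e-02 1.38133691e-01 7.59132737e+01]
lip z 31.91243438828826
before 489.51851851851853 262.35925925925926
after 489.27831715210357 262.3980582524272
```

View pics/ft.png

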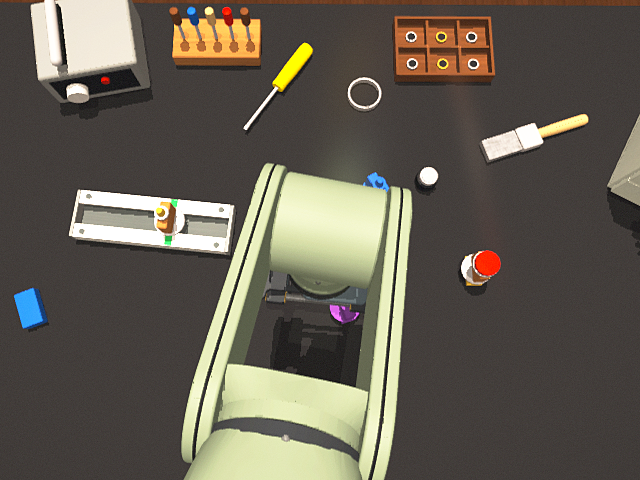

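The flange is 4.8 mm above the lips (5 expected) and the red-pad post has not moved. In the top view the post sits at (166,217) between the stripes, and the gripper is clear. I hand the job in.

```bash
python3 -c "
from workcell import *
print(job_done())"
```

```text
the job is handed in; nothing more can be done
None
```

The ring post is fitted to the rail. I lowered its foot into the slot at the green stripes until the flange sat on the lips, twisted it 90°, let go and backed the gripper away. It took about 11 s, and the job is handed in.

Last checks, from the top camera with the gripper clear:
- **Position:** the post is within about 2 mm of the mark.
- **Twist:** the grip bar lies across the rail to within about 2°.
- **Seating:** the flange top is 4.8 mm above the lips (5 expected).
- **Other posts:** the red-pad post has not moved. The blue and purple look-alikes were partly hidden by the arm in that last picture, but I saw no contact with them.

- **Disagreements:** the two cameras differ by 1.5–4 mm on positions, within or slightly beyond their stated accuracy. A rough fit to the depth points on the top of the bar showed a slight slope along the slot. I put this down to points on the sides of the bar and the cone, because the flange height and the pictures show the post upright. I did not check it further.

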